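# Release a test bar from a ratchet clamp

### The arm

A 7-joint arm with a two-finger parallel gripper is mounted at the origin on a cart in front of the work surface, level with it; the furniture and walls round the work are solid. World frame = base frame: x ahead of the robot, y to its left, z up, the work surface at z = 0. Lengths are in m, angles in rad, forces in N, time in s.
With the tool pointing down it reaches from about 0.4 to 0.85 m from the base axis. Payload 10.4 kg.
Tool frame: the origin (TCP) lies midway between the tips of the shut fingers; the grasp point (between the pads) lies 19 mm behind it; z points along the fingers, x is the direction in which the jaws open and shut, and the axes are right-handed (so a half turn about z gives the same grasp; the last joint's range is limited). The gripper opens to 87 mm and grips with 3 to 60 N. Pads are 19 mm wide; open, the fingers measure 117 mm over their backs; the gripper's body (75 mm by 190 mm) begins 51 mm behind the grasp point.
Start: joints at [1.113, 0.332, -0.065, 1.46, 0.022, 1.35, -0.088], TCP at [0.263, -0.567, 0.223] pointing down, gripper open.
Joint ranges: [-2.6, 2.6], [-0.5, 2.12], [-1.47, 1.34], [0.16, 2.42], [-1.27, 4.41], [0.06, 2.06], [-2.6, 2.6]. Speed limits (rad/s): [2.22, 2.22, 2.79, 2.79, 3.14, 3.14, 3.14].

### API

Orientations are given as a unit quaternion [x, y, z, w].
In Python, from bench import r gives the robot as it stands. The module is installed in compiled form; this text tells all that it offers.
- The arm moves only by the tool play_rows, never from a script. Its argument "commands" is a list of rows, each a list of 7 numbers: the shift along the world's x, y, z in cm, then the turn, a rotation vector about the world's x, y, z in rad, then the finger opening in cm, from 0 to 8.7. A call has 1 to 20 rows; each row shifts and turns the commanded pose from where the row before left it; what a row does not reach is not made up. A row lasts 1/8 s, in which the tool goes at most 62.5 mm and 10.7 degrees, less where a joint would pass 70% of its speed; a pose out of reach is approached as far as the arm can. A call is refused whole if a number of a shift passes 6.25 or a number of a turn 0.188, either way. A call with a gripper value outside its range is refused whole. The fingers move at their own pace and stop on an object; "grip_force" is the grip in N (left out, the last holds). Time passes only in rows, so rows that do not move let the fingers close. It gives the time, the measured TCP pose, the force and the opening at its end, in the units of the state.
- r.read_state(): the state, without advancing time (a new reading comes with each control period).
- r.camera(name): name is "scene" or "top"; returns a dict with "img" (420x560x3 uint8, red, green, blue), "K" (3x3 intrinsics, pixels), "k1" (the pictures are not rectified: a ray, as slopes to the right and down, at radius r is drawn at 1 + k1 r^2 times it, then the intrinsics apply), "camera_from_world" (4x4, takes a point from world to camera coordinates). Camera axes: x right, y down, z forward; pixel columns grow to the right and rows downward; lengths in m; the calibration is good to about 2 mm. A picture is of the moment at which its call begins. There is no depth.
- r.close_job(): hands the job in, once; it reports no verdict.
The state is a dict: "time": time; "joint_positions": joint angles; "joint_vel": joint speeds; "joint_torque": joint torques, N m; "ee_pos": TCP position; "eef_rot": TCP orientation; "ft_force": force on the tool from outside, world axes, zero at the start; "torque": the same for the moment, N m; "width": finger opening in m.
Only numpy, scipy, OpenCV 4.12 (cv2) and the standard library are available. Lean on these libraries where they do the work, as an engineer would, in place of code of your own. Each camera call takes 0.05 s, during which the arm holds its last target. There are 200 camera calls.

### The job

The aluminium test bar is locked in the bench clamp, whose reversible ratchet is still set to tighten. Flip the ratchet's small direction lever fully over to the loosening side, swing the long handle counter-clockwise (seen from above) until the sliding jaw is fully open, then lift the bar out and lay it flat in the parts tray without dropping it. Leave the jaw open and the lever on the loosening side, and do not push the mouse, caliper or swab pot about.

Things in the scene. Friction and masses are not known exactly. Their poses are not given: they have to be found in the camera images.
- clamp_hub (a point): vertical axis of the ratchet on the bench clamp, 60 mm above the bench. Same axes as the clamp: +y runs from the ratchet along the clamp to the bar, whose centre is 145 mm away; x is across. Turning the toothed wheel (16 teeth, 68 mm diameter) counter-clockwise, seen from above, opens the jaw
- ratchet_handle (a joint): angle of the handle about the ratchet axis, 0 to 1.7 rad, counter-clockwise from above positive; at 0 it points along -150 deg in the clamp's xy plane (0 deg = +x). Starts at 0 to 0.25, stays where left. Drives the wheel only to the lever's side, clicks back freely. After flipping, up to 0.4 rad pass before the pawl catches a tooth, then 0.9 rad opens the jaw; swing back and repeat if needed
- handle_grip (a point): centre of the handle's black round grip: a level bar 24 mm thick, 62 mm long (31 mm to either side), axis 60 mm above the bench, space below it free; 134 mm from the ratchet axis; its x axis points outward along the handle. About 3 N here swing the handle alone, 6 to 8 N when it drives the wheel
- direction_lever (a joint): angle of the direction lever on top of the handle, about a vertical pivot on the handle 50 mm from the ratchet axis; -0.45 = tighten (start), +0.45 = loosen; positive is counter-clockwise from above; at 0 it points outward along the handle. Leant to the counter-clockwise side, the ratchet drives counter-clockwise. Held by friction: about 2 N at its knob moves it
- lever_knob (a point): centre of the lever's upright round knob, 14 mm diameter, 30 mm tall (15 mm above and below this point), 45 mm from the lever's pivot, 88 mm above the bench; the lever plate lies 15 to 20 mm below this point, the handle's top under it at 20 mm below
- clamp_jaw (a joint): opening of the sliding jaw in m, 0 = closed on the bar (start), 0.0165 = fully open (stop); it moves away from the bar towards the ratchet, and its lip, which reaches 9 mm over the bar's end, goes with it. 18 mm per rad of the toothed wheel
- bar_center (a point): centre of the aluminium test bar, 30 x 100 x 36 mm (x, y, z), 0.2 to 0.42 kg, loose in the clamp on two rests, its underside 18 mm above the bench and 8 mm above the clamp's base plate; its length is along its y, parallel to the clamp's y. The jaws are at its two ends; its long sides are free for the fingers
- parts_tray_in (a point): centre of the inner floor of the grey open parts tray, which is fixed to the bench: 150 x 170 x 22 mm (x, y, z) outside, walls 4 mm, floor 4 mm above the bench; axes are the tray's
- test_bar: the same test bar, origin at the centre of its underside
- mouse: black computer mouse, 104 x 58 x 40 mm, a bystander behind the clamp; origin at the centre of its underside
- caliper: caliper, 52 x 163 x 11 mm, lying behind the clamp, a bystander; origin at the centre of its underside
- swab_pot: pot of cotton swabs, 58 mm diameter, 84 mm high, a bystander at the back; origin at the centre of its underside
- clamp: bench clamp, fixed to the bench; origin on the bench under the bar's starting place. Grey base plate 70 mm wide, 10 mm high, y from -220 to +80 mm; gear housing 60 x 60 mm, 46 mm high, under the ratchet at y = -145; fixed jaw 56 mm wide, 58 mm high, at y = +51 to +73; sliding jaw 50 mm wide, 65 mm high, at y = -73 to -50 when closed
Mind the look-alikes: they are no part of the job. Of the things shaped like the test_bar, the aluminium one is meant.

How it is judged:
On the way, in this order (a step that is already met when the one before it is completed fails the run):
1. the direction lever is flipped to the loosening side, the jaw not yet open (below 8 mm) and the bar in place (value of joint direction_lever above 0.33 rad and value of joint clamp_jaw below 0.008 m and distance of bar_center from where it was at the start of the episode below 0.02 m), for 0.1 s.
2. the ratchet has opened the sliding jaw, the bar still on its rests (value of joint clamp_jaw above 0.0145 m and value of joint direction_lever above 0.3 rad and distance of bar_center from where it was at the start of the episode below 0.03 m), for 0.1 s.
At the end, for the whole second after the job is handed in: The sliding jaw is open by more than 13.5 mm (of 16.5), the direction lever is beyond +0.3 rad on the loosening side, and the bar lies still inside the tray, flat on its floor (level within 0.1 rad, not propped on the rim) (value of joint clamp_jaw above 0.0135 m and value of joint direction_lever above 0.3 rad and x of bar_center in the frame of parts_tray_in between -0.071 and 0.071 m and y of bar_center in the frame of parts_tray_in between -0.081 and 0.081 m and z of bar_center in the frame of parts_tray_in below 0.024 m and angle between test_bar's own y axis and vertical between 1.47 and 1.67 rad and linear speed of test_bar below 0.02 m/s); the robot touches nothing.
It fails at once if the bar is dropped into the tray (moving faster than 0.9 m/s close over it, a fall of about 4 cm) (linear speed of test_bar above 0.9 m/s and distance between bar_center and parts_tray_in below 0.09 m).
It fails at once if the mouse, caliper or swab pot is pushed more than 3 cm (distance of any of mouse, caliper, swab_pot from where it was at the start of the episode above 0.03 m).
It also fails if it takes over 64 s, if anything falls off the work surface, if the arm or the gripper's body presses on something with over 40 N, if the wrist force passes 120 N, or if a joint passes its speed limit or range.

## Working session

There is one attempt and no reset: what is moved stays moved. The work goes in short steps, Python scripts to look and compute and a tool call to move; the robot and the scene stay as the last step left them, time stands still between calls to the robot, and variables do not carry over. Pictures are saved under pics/ and viewed, about 8 in all and at most 12, crops included, and the job is handed in when it is done.

Besides the shell and the picture viewer there is one more tool, called after "Request:" by a JSON object that holds its "name" and its "arguments", one argument or row to a line. play_rows: Moves the arm, as the interface text tells. Its arguments: {"type":"object","properties":{"commands":{"type":"array","items":{"type":"array","items":{"type":"number"}}},"grip_force":{"type":"number"}},"required":["commands"]}

```bash
mkdir -p pics; cat > h.py <<'E'
import numpy as np, cv2
from bench import r
def snap(name,fn=None):
    c=r.camera(name)
    if fn: cv2.imwrite('pics/'+fn,cv2.cvtColor(c['img'],cv2.COLOR_RGB2BGR))
    return c
def ray(c,px):
    K=c['K'];d=np.array([c['k1'],0,0,0,0.])
    u=cv2.undistortPoints(np.array([[px]],float),K,d)[0,0]
    T=np.array(c['camera_from_world']);R=T[:3,:3];o=-R.T@T[:3,3]
    return o,R.T@np.array([u[0],u[1],1])
def onz(c,px,z):
    o,d=ray(c,px);return o+d*(z-o[2])/d[2]
def proj(c,P):
    T=np.array(c['camera_from_world'])
    p,_=cv2.projectPoints(np.array(P,float).reshape(-1,1,3),cv2.Rodrigues(T[:3,:3])[0],T[:3,3],c['K'],np.array([c['k1'],0,0,0,0.]))
    return p[:,0]
E
python3 - <<'E'
from h import *
s=r.read_state();print({k:np.round(v,3) for k,v in s.items()})
for n in('scene','top'):
    c=snap(n,n+'0.png');print(n,c['K'][0],c['k1'],np.round(ray(c,(280,210)),3))
E
```

```text
{'time': np.float64(0.0), 'joint_positions': array([ 1.113,  0.333, -0.065,  1.461,  0.022,  1.35 , -0.089]), 'joint_vel': array([ 0.001, -0.001, -0.   ,  0.001, -0.   ,  0.   , -0.002]), 'joint_torque': array([-1.0000e-03, -6.2326e+01,  2.4000e-02, -3.8990e+01, -6.1000e-02,
        4.0000e-02,  0.0000e+00]), 'ee_pos': array([ 0.263, -0.567,  0.222]), 'eef_rot': array([ 0.843, -0.538, -0.001, -0.   ]), 'ft_force': array([-0.155,  0.491,  0.41 ]), 'torque': array([-0.024,  0.023,  0.01 ]), 'width': np.float64(0.087)}
scene [393.55888512   0.         281.23790585] -0.0745147220908686 [[ 0.206  0.588  0.621]
 [ 0.408 -0.666 -0.624]]
top [406.4235662    0.         273.67175568] -0.11917514130539238 [[ 0.484  0.034  0.924]
 [ 0.072  0.002 -0.998]]
```

View pics/top0.png

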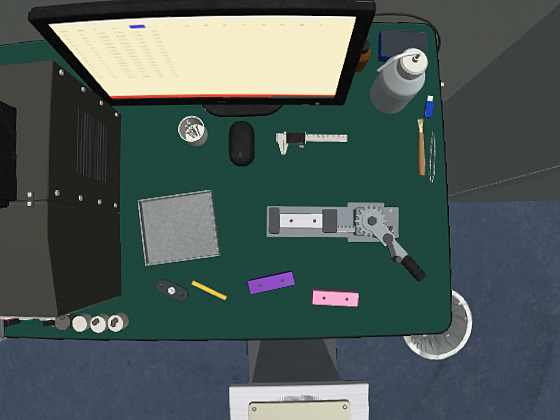

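View pics/scene0.png

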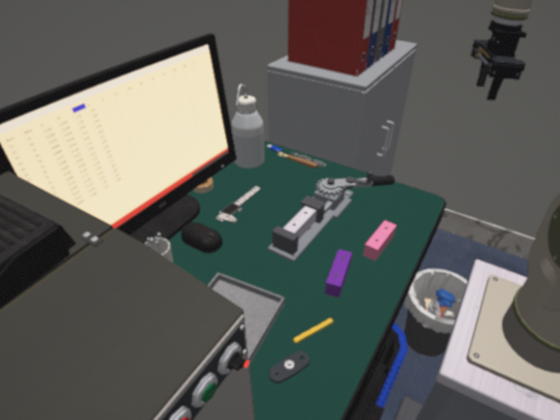

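Top view: aluminium bar in the clamp at (298,220). Look-alikes are the purple bar (271,282) and the pink bar (335,298). The wheel is at (372,221), the handle grip at (411,267) and the tray at (178,228). The silver bar in the clamp is the one meant, so I'm checking it in a crop.

```bash
python3 - <<'E'
from h import *
i=cv2.imread('pics/top0.png')[190:290,260:440]
cv2.imwrite('pics/c1.png',cv2.resize(i,None,fx=4.4,fy=4.4,interpolation=cv2.INTER_CUBIC))
E
```

```text
(no output)
```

View pics/c1.png

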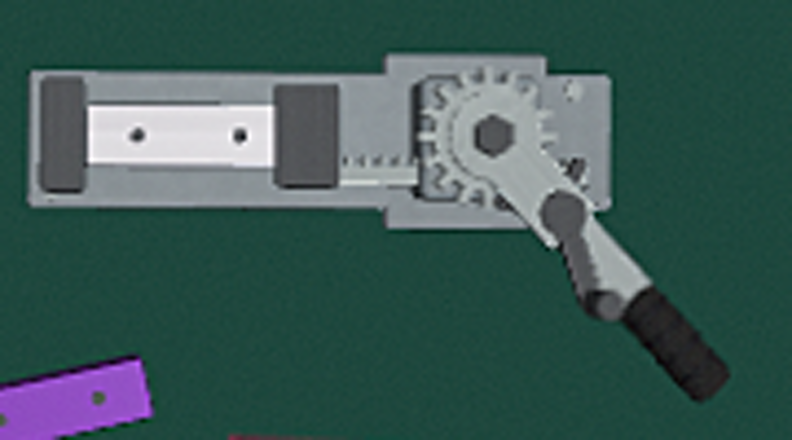

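Crop: silver bar between dark jaws at crop (180,135). Wheel hex at (493,136), lever pivot at (563,213), knob top at about (605,303), black grip centre at (677,345). The lever leans clockwise, which is the tighten side.

```bash
python3 - <<'E'
from h import *
c=snap('top')
f=lambda x,y:(260+(x+.5)/4.4-.5,190+(y+.5)/4.4-.5)
def p(n,x,y,z):
    w=onz(c,f(x,y),z);print(n,np.round(w,4));return w
for z in(.06,.075,.085): h=p('hub hex z%.3f'%z,493,136,z)
h=p('hub',493,136,.08)
pv=p('pivot',563,213,.075);k=p('knob top',607,303,.103);g=p('grip',677,345,.066)
for n,x,y in(('bTL',88,105),('bTR',275,105),('bBL',88,164),('bBR',275,167)):p(n,x,y,.054)
for n,x,y in(('pTL',30,71),('pBL',30,206),('pTR',609,75),('pBR',609,210)):p('plate '+n,x,y,.010)
print('dist',[np.linalg.norm((a-b)[:2]) for a,b in((h,pv),(pv,k),(h,g))],[np.degrees(np.arctan2(*(a-b)[[1,0]])) for a,b in((pv,h),(g,h),(k,pv))])
im=c['img'].astype(int);hsv=cv2.cvtColor(c['img'],cv2.COLOR_RGB2HSV)
m=((hsv[...,1]<60)&(hsv[...,2]>60)).astype(np.uint8);m[:180]=0;m[275:]=0;m[:,:125]=0;m[:,235:]=0
m=cv2.morphologyEx(m,cv2.MORPH_CLOSE,np.ones((7,7)))
cs=max(cv2.findContours(m,0,2)[0],key=cv2.contourArea)
b=cv2.boxPoints(cv2.minAreaRect(cs));print('tray',b)
w=np.array([onz(c,q,.02) for q in b]);print(np.round(w,3),w.mean(0),np.linalg.norm(np.diff(w,axis=0),axis=1))
E
```

```text
hub hex z0.060 [ 0.5188 -0.1598  0.06  ]
hub hex z0.075 [ 0.5182 -0.1564  0.075 ]
hub hex z0.085 [ 0.5178 -0.1542  0.085 ]
hub [ 0.518  -0.1553  0.08  ]
pivot [ 0.4807 -0.1889  0.075 ]
knob top [ 0.4388 -0.2008  0.103 ]
grip [ 0.4155 -0.2452  0.066 ]
bTL [0.5389 0.0363 0.054 ]
bTR [ 0.5367 -0.0548  0.054 ]
bBL [0.5102 0.037  0.054 ]
bBR [ 0.5065 -0.0539  0.054 ]
plate pTL [0.5599 0.0657 0.01  ]
plate pBL [0.4907 0.0673 0.01  ]
plate pTR [ 0.5508 -0.2326  0.01  ]
plate pBR [ 0.4813 -0.23    0.01  ]
dist [np.float64(0.05022304813745686), np.float64(0.04352010863565592), np.float64(0.13631871753339722)] [np.float64(-138.00723794886053), np.float64(-138.75498639662808), np.float64(-164.14240920172307)]
tray [[136.00874 199.06552]
 [211.59825 188.98691]
 [220.46288 255.47162]
 [144.87337 265.55023]]
[[0.582 0.363 0.02 ]
 [0.6   0.188 0.02 ]
 [0.451 0.17  0.02 ]
 [0.431 0.343 0.02 ]] [0.51586166 0.26613692 0.02      ] [0.17566632 0.15053039 0.17403091]
```

Request:
{"name": "play_rows", "arguments": {
  "commands": [
    [2.16,4.54,0,0,0,0.036,3],
    [2.16,4.54,0,0,0,0.036,3],
    [2.16,4.54,0,0,0,0.036,3],
    [2.16,4.54,0,0,0,0.036,3],
    [2.16,4.54,0,0,0,0.036,3],
    [2.16,4.54,0,0,0,0.036,3],
    [2.16,4.54,0,0,0,0.036,3],
    [2.16,4.54,0,0,0,0.036,3],
    [0,0,-4,0,0,0,3],
    [0,0,-4,0,0,0,3],
    [0,0,-2,0,0,0,3],
    [0,0,0,0,0,0,3],
    [0,0,0,0,0,0,3]
  ]
}}

```text
time: 1.78
ee_pos: [0.4366, -0.2038, 0.1235]
eef_rot: [0.911, -0.411, 0.001, -0.0]
ft_force: [-0.5, -0.3, 0.1]
width: 0.0299
```

```bash
python3 - <<'E'
from h import *
c=snap('scene')
q=proj(c,[[.4373,-.2023,.088],[.4373,-.2023,.103],[.4366,-.2038,.1235],[.4155,-.2460,.06]]);print(q)
i=c['img'][120:230,310:430,::-1]
cv2.imwrite('pics/s1.png',cv2.resize(i,None,fx=5,fy=5,interpolation=cv2.INTER_CUBIC))
print((q-[310,120])*5)
E
```

```text
[[368.62037121 177.57980501]
 [369.50540479 172.39587123]
 [371.24641206 164.94512062]
 [381.49168614 181.16620847]]
[[293.10185604 287.89902504]
 [297.52702396 261.97935616]
 [306.23206031 224.72560312]
 [357.45843071 305.83104236]]
```

View pics/s1.png

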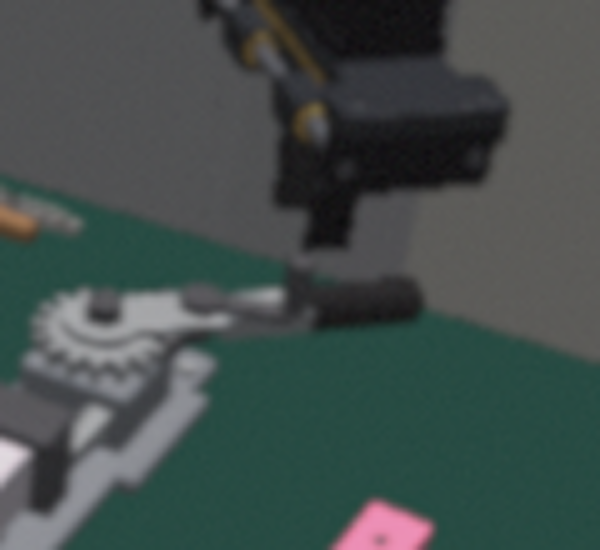

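The knob sits at crop (300,285), as projected. The fingers are above it, so I go down and push along the chord.

Request:
{"name": "play_rows", "arguments": {
  "commands": [
    [0,0,-2,0,0,0,3],
    [0,0,-1.2,0,0,0,3],
    [0,0,-1,0,0,0,3],
    [0,0,0,0,0,0,3],
    [0.42,-0.48,0,0,0,0,3],
    [0.42,-0.48,0,0,0,0,3],
    [0.42,-0.48,0,0,0,0,3],
    [0.42,-0.48,0,0,0,0,3],
    [0.42,-0.48,0,0,0,0,3],
    [0.42,-0.48,0,0,0,0,3],
    [0.42,-0.48,0,0,0,0,3],
    [0.42,-0.48,0,0,0,0,3],
    [0,0,0,0,0,0,3],
    [0,0,0,0,0,0,3]
  ]
}}

```text
time: 3.58
ee_pos: [0.47, -0.2425, 0.0808]
eef_rot: [0.911, -0.411, 0.001, 0.0]
ft_force: [0.5, 0.1, 0.1]
width: 0.0301
```

Request:
{"name": "play_rows", "arguments": {
  "commands": [
    [-0.3,0.35,0,0,0,0,3],
    [0,0,5,0,0,0,3],
    [0,0,5,0,0,0,3],
    [-3,-5,0,0,0,0,4.8],
    [-3,-5,0,0,0,0,4.8],
    [-3,-5,0,0,0,0,4.8],
    [0,0,0,0,0,0,4.8]
  ]
}}

```text
time: 4.45
ee_pos: [0.3729, -0.3928, 0.1805]
eef_rot: [0.91, -0.415, -0.0, 0.001]
ft_force: [0.6, 0.8, -0.2]
width: 0.0472
```

```bash
python3 - <<'E'
from h import *
c=snap('top','top2.png')
i=cv2.imread('pics/top2.png')[190:290,260:440]
cv2.imwrite('pics/c2.png',cv2.resize(i,None,fx=4.4,fy=4.4,interpolation=cv2.INTER_CUBIC))
print(r.read_state()['ee_pos'])
E
```

```text
[ 0.37505143 -0.39017507  0.18058053]
```

View pics/c2.png

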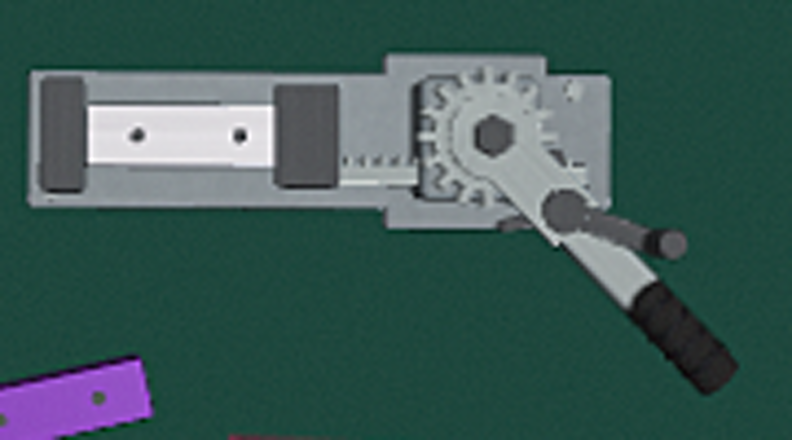

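The lever is flipped: its knob is now at crop (672,243), counter-clockwise of the handle. Grip centre is at about (684,338). Next I compute the angles.

```bash
python3 - <<'E'
from h import *
c=snap('top')
f=lambda x,y:(260+(x+.5)/4.4-.5,190+(y+.5)/4.4-.5)
H=np.array([.518,-.157]);g=onz(c,f(684,338),.066)[:2];k=onz(c,f(672,243),.103)[:2];pv=onz(c,f(564,210),.075)[:2]
a=lambda v:np.arctan2(v[1],v[0])
th=a(g-H);print(g,k,pv,np.degrees(th),'lever',a(k-pv)-a(g-H),np.linalg.norm(k-pv))
for t in np.arange(th,th+1.5,.1): print(round(t,3),np.round(H+.134*np.array([np.cos(t),np.sin(t)]),4))
s=r.read_state();print(s['joint_positions'],s['eef_rot'])
E
```

```text
[ 0.41875882 -0.24872388] [ 0.46555397 -0.23228589] [ 0.48208404 -0.18942586] -137.25427453421142 lever 0.45664559606023025 0.045937179512475716
-2.396 [ 0.4196 -0.248 ]
-2.296 [ 0.4292 -0.2573]
-2.196 [ 0.4396 -0.2657]
-2.096 [ 0.4509 -0.273 ]
-1.996 [ 0.4628 -0.2791]
-1.896 [ 0.4752 -0.284 ]
-1.796 [ 0.4881 -0.2876]
-1.696 [ 0.5013 -0.29  ]
-1.596 [ 0.5147 -0.291 ]
-1.496 [ 0.5281 -0.2906]
-1.396 [ 0.5414 -0.2889]
-1.296 [ 0.5544 -0.286 ]
-1.196 [ 0.5671 -0.2817]
-1.096 [ 0.5793 -0.2761]
-0.996 [ 0.5909 -0.2694]
[ 0.93944907  0.18920546 -0.24926316  1.73159041  0.04914707  1.22665626
 -0.17142515] [ 9.11183040e-01 -4.12001757e-01  1.35379265e-04 -4.06411250e-05]
```

Request:
{"name": "play_rows", "arguments": {
  "commands": [
    [1.39,4.65,0,0,0,0.024,4.8],
    [1.39,4.65,0,0,0,0,4.8],
    [1.39,4.65,0,0,0,0,4.8],
    [0,0,-5,0,0,0,4.8],
    [0,0,-4,0,0,0,4.8],
    [0,0,-2.5,0,0,0,4.8],
    [0,0,-2,0,0,0,4.8],
    [0,0,0,0,0,0,4.8],
    [0,0,0,0,0,0,4.8]
  ]
}}

```text
time: 5.68
ee_pos: [0.4192, -0.2485, 0.0465]
eef_rot: [0.917, -0.4, 0.001, 0.0]
ft_force: [0.3, 0.3, 0.6]
width: 0.0483
```

```bash
python3 - <<'E'
from h import *
print(r.read_state()['ee_pos'],r.read_state()['ft_force'])
H=np.array([.518,-.157]);t=-2.396+.08*np.arange(20)
P=H+.138*np.c_[np.cos(t),np.sin(t)]
print(np.round(np.diff(P,axis=0)*100,2).tolist())
E
```

```text
[ 0.41922538 -0.24851908  0.04650984] [0.33884762 0.32799786 0.55509289]
[[0.78, -0.78], [0.84, -0.72], [0.89, -0.65], [0.94, -0.57], [0.99, -0.5], [1.02, -0.41], [1.05, -0.33], [1.08, -0.25], [1.09, -0.16], [1.1, -0.07], [1.1, 0.02], [1.1, 0.1], [1.09, 0.19], [1.07, 0.28], [1.04, 0.36], [1.01, 0.44], [0.97, 0.52], [0.93, 0.6], [0.88, 0.67]]
```

Request:
{"name": "play_rows", "arguments": {
  "commands": [
    [0.58,-0.98,0,0,0,0.08,4.8],
    [0.84,-0.72,0,0,0,0.08,4.8],
    [0.89,-0.65,0,0,0,0.08,4.8],
    [0.94,-0.57,0,0,0,0.08,4.8],
    [0.99,-0.5,0,0,0,0.08,4.8],
    [1.02,-0.41,0,0,0,0.08,4.8],
    [1.05,-0.33,0,0,0,0.08,4.8],
    [1.08,-0.25,0,0,0,0.08,4.8],
    [1.09,-0.16,0,0,0,0.08,4.8],
    [1.1,-0.07,0,0,0,0.08,4.8],
    [0,0,0,0,0,0,4.8]
  ]
}}

```text
time: 7.05
ee_pos: [0.5146, -0.296, 0.0466]
eef_rot: [1.0, -0.012, 0.0, 0.0]
ft_force: [-1.3, 0.0, 0.0]
width: 0.048
```

Request:
{"name": "play_rows", "arguments": {
  "commands": [
    [1.1,0.02,0,0,0,0.08,4.8],
    [1.1,0.1,0,0,0,0.08,4.8],
    [1.09,0.19,0,0,0,0.08,4.8],
    [1.07,0.28,0,0,0,0.08,4.8]
  ]
}}

```text
time: 7.55
ee_pos: [0.5569, -0.2905, 0.0463]
eef_rot: [0.989, 0.147, -0.001, 0.0]
ft_force: [-5.5, -1.4, 3.0]
width: 0.0477
```

```bash
python3 - <<'E'
from h import *
c=snap('top','top3.png')
i=cv2.imread('pics/top3.png')[180:290,260:440]
cv2.imwrite('pics/c3.png',cv2.resize(i,None,fx=4.4,fy=4.4,interpolation=cv2.INTER_CUBIC))
s=r.read_state();print(s['ee_pos'],s['ft_force'],s['joint_positions'])
E
```

```text
[ 0.5583928  -0.28984932  0.04646066] [-3.90352164 -3.40621699  0.60546038] [ 0.79378407  0.542729   -0.50718586  1.61147748  0.29248807  1.06298042
  0.50505095]
```

View pics/c3.png

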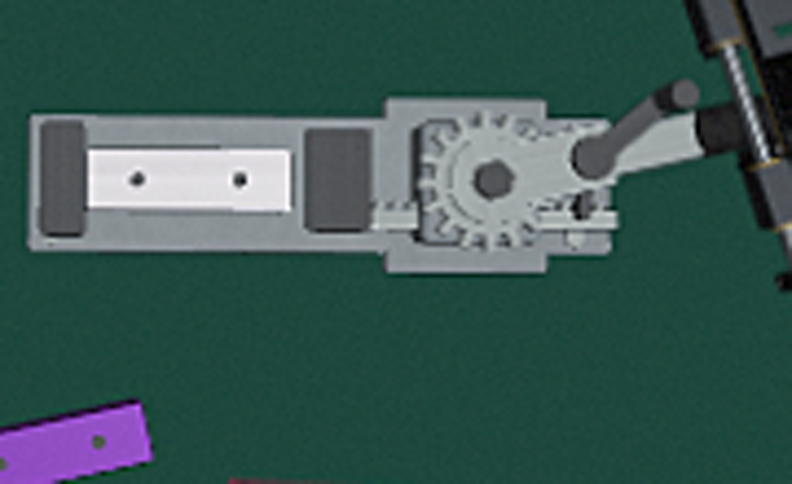

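The jaw edge moved from 338 to 371 crop px, about 15.5 mm. The bar end is now uncovered at 291, and the lever still leans counter-clockwise. A small extra push should reach the stop.

Request:
{"name": "play_rows", "arguments": {
  "commands": [
    [0.8,0.27,0,0,0,0.06,4.8],
    [0,0,0,0,0,0,4.8]
  ]
}}

```text
time: 7.85
ee_pos: [0.5658, -0.2874, 0.0463]
eef_rot: [0.984, 0.176, 0.0, 0.001]
ft_force: [-2.4, -1.3, 1.4]
width: 0.048
```

Request:
{"name": "play_rows", "arguments": {
  "commands": [
    [0.4,0.15,0,0,0,0.03,4.8],
    [0,0,0,0,0,0,4.8]
  ]
}}

```text
time: 8.1
ee_pos: [0.5692, -0.2861, 0.0461]
eef_rot: [0.982, 0.191, -0.0, 0.0]
ft_force: [-4.5, -2.2, 4.1]
width: 0.0483
```

```bash
python3 - <<'E'
from h import *
c=snap('top','top4.png')
a=cv2.imread('pics/top0.png',0).astype(float);b=cv2.imread('pics/top4.png',0).astype(float)
# sliding jaw edges on row band; dark jaw
for n,i in(('0',a),('4',b)):
    p=i[212:230,318:352].mean(0);print(n,np.round(p).astype(int))
s=r.read_state();print(s['ee_pos'],s['ft_force'])
E
```

```text
0 [203 204 206 219 120  74  83  85  86  85  84  83  83  83  86  84  82  84
  75 137 147 155 150 149 144 155 150 145 146 152 149 144 146 154]
4 [203 203 203 203 203 203 207 216 114 144 150 159  57  84  85  84  86  85
  83  83  84  84  86  84  82  84  79 112 156 152 149 144 150 153]
[ 0.56917304 -0.28610038  0.04610405] [-5.23209044 -2.32882822  3.12082296]
```

Request:
{"name": "play_rows", "arguments": {
  "commands": [
    [0.5,0.22,0,0,0,0.03,4.8],
    [0,0,0,0,0,0,4.8]
  ]
}}

```text
time: 8.4
ee_pos: [0.5733, -0.2845, 0.046]
eef_rot: [0.979, 0.205, -0.001, 0.0]
ft_force: [-8.6, -3.8, 5.8]
width: 0.0483
```

```bash
python3 - <<'E'
from h import *
c=snap('top','top5.png')
b=cv2.imread('pics/top5.png',0).astype(float)
print(np.round(b[212:230,340:352].mean(0)))
s=r.read_state();print(s['ee_pos'],s['ft_force'])
E
```

```text
[ 86.  83.  83.  83.  79. 113. 155. 152. 149. 144. 150. 153.]
[ 0.57329147 -0.28451575  0.04606695] [-8.25970606 -3.29316791  6.67112503]
```

The jaw no longer moves and the force is rising, so it is at its stop. I back off, lift, and go over the bar.

Request:
{"name": "play_rows", "arguments": {
  "commands": [
    [-0.9,-0.4,0,0,0,0,4.8],
    [0,0,0,0,0,0,4.8],
    [0,0,5,0,0,0,4.8],
    [0,0,5,0,0,0,4.8],
    [0,0,4,0,0,0,6],
    [-0.68,4.6,0,0,0,-0.074,6],
    [-0.68,4.6,0,0,0,-0.074,6],
    [-0.68,4.6,0,0,0,-0.074,6],
    [-0.68,4.6,0,0,0,-0.074,6],
    [-0.68,4.6,0,0,0,-0.074,6],
    [-0.68,4.6,0,0,0,-0.074,6],
    [0,0,0,0,0,0,6],
    [0,0,0,0,0,0,6]
  ]
}}

```text
time: 10.07
ee_pos: [0.5252, -0.0114, 0.1857]
eef_rot: [1.0, -0.014, 0.0, 0.0]
ft_force: [-0.1, -0.0, -1.1]
width: 0.06
```

Request:
{"name": "play_rows", "arguments": {
  "commands": [
    [-0.2,-0.1,-4,0,0,0,6],
    [0,0,-4,0,0,0,6],
    [0,0,-3,0,0,0,6],
    [0,0,-2,0,0,0,6],
    [0,0,-1.5,0,0,0,6],
    [0,0,-1.6,0,0,0,6],
    [0,0,0,0,0,0,6],
    [0,0,0,0,0,0,6]
  ]
}}

```text
time: 11.08
ee_pos: [0.5235, -0.0121, 0.0251]
eef_rot: [1.0, -0.014, 0.0, -0.0]
ft_force: [0.4, 0.1, -0.1]
width: 0.0599
```

Request:
{"name": "play_rows", "arguments": {
  "commands": [
    [0,0,0,0,0,0,2.0],
    [0,0,0,0,0,0,2.0],
    [0,0,0,0,0,0,2.0],
    [0,0,0,0,0,0,2.0],
    [0,0,0,0,0,0,2.0],
    [0,0,0,0,0,0,2.0],
    [0,0,0,0,0,0,2.0],
    [0,0,0,0,0,0,2.0]
  ],
  "grip_force": 40
}}

```text
time: 12.08
ee_pos: [0.5231, -0.0122, 0.0247]
eef_rot: [1.0, -0.014, 0.0, 0.0]
ft_force: [-0.7, 0.0, 2.5]
width: 0.0298
```

Request:
{"name": "play_rows", "arguments": {
  "commands": [
    [0,0,0.5,0,0,0,2.0],
    [0,0,1,0,0,0,2.0],
    [0,0,2,0,0,0,2.0],
    [0,0,3,0,0,0,2.0],
    [0,0,3,0,0,0,2.0],
    [0,0,2.5,0,0,0,2.0],
    [0,0,0,0,0,0,2.0],
    [0,0,0,0,0,0,2.0]
  ]
}}

```text
time: 13.08
ee_pos: [0.5225, -0.0123, 0.144]
eef_rot: [1.0, -0.014, -0.0, 0.0]
ft_force: [0.3, 0.2, -4.5]
width: 0.0298
```

The bar is held at 29.8 mm opening, weighing about 4.5 N. Over to the tray.

Request:
{"name": "play_rows", "arguments": {
  "commands": [
    [-0.09,3.97,0,0,0,0.02,2.0],
    [-0.09,3.97,0,0,0,0.02,2.0],
    [-0.09,3.97,0,0,0,0.02,2.0],
    [-0.09,3.97,0,0,0,0.02,2.0],
    [-0.09,3.97,0,0,0,0.02,2.0],
    [-0.09,3.97,0,0,0,0.02,2.0],
    [-0.09,3.97,0,0,0,0.02,2.0],
    [0,0,0,0,0,0,2.0],
    [0,0,-4,0,0,0,2.0],
    [0,0,-3,0,0,0,2.0],
    [0,0,0,0,0,0,2.0],
    [0,0,0,0,0,0,2.0]
  ]
}}

```text
time: 14.58
ee_pos: [0.5171, 0.2656, 0.0754]
eef_rot: [0.998, 0.056, 0.0, -0.0]
ft_force: [-0.5, 0.5, -4.2]
width: 0.0299
```

```bash
python3 - <<'E'
from h import *
s=r.read_state();print(s['ee_pos'],s['ft_force'])
c=snap('scene')
cv2.imwrite('pics/s2.png',cv2.resize(c['img'][190:360,150:350,::-1],None,fx=3.5,fy=3.5,interpolation=cv2.INTER_CUBIC))
E
```

```text
[0.51709675 0.26564055 0.07538252] [-0.51770524  0.46874172 -4.22346735]
```

View pics/s2.png

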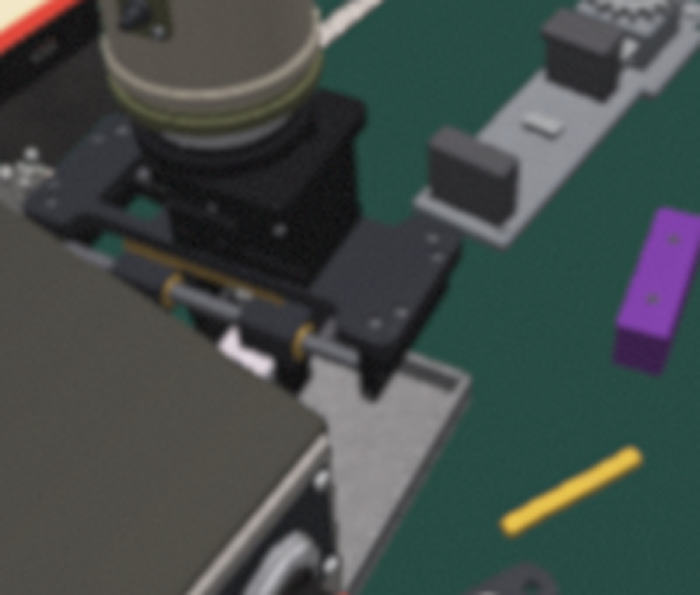

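The bar is held level over the tray and the clamp is empty with its jaw open. The swab pot is well clear of the gripper. Lowering.

Request:
{"name": "play_rows", "arguments": {
  "commands": [
    [0,0,-2.5,0,0,0,2.0],
    [0,0,-2,0,0,0,2.0],
    [0,0,-1,0,0,0,2.0],
    [0,0,-0.5,0,0,0,2.0],
    [0,0,-0.2,0,0,0,2.0],
    [0,0,-0.15,0,0,0,2.0],
    [0,0,0,0,0,0,2.0],
    [0,0,0,0,0,0,2.0]
  ]
}}

```text
time: 15.62
ee_pos: [0.5168, 0.2658, 0.0113]
eef_rot: [0.998, 0.056, 0.0, -0.0]
ft_force: [-0.8, 0.5, -3.4]
width: 0.0301
```

Request:
{"name": "play_rows", "arguments": {
  "commands": [
    [0,0,-0.1,0,0,0,2.0],
    [0,0,0,0,0,0,2.0]
  ]
}}

```text
time: 15.88
ee_pos: [0.5169, 0.2658, 0.0107]
eef_rot: [0.998, 0.056, 0.0, 0.0]
ft_force: [-2.8, -1.5, 5.1]
width: 0.0297
```

Contact with the floor (+5 N). Releasing.

Request:
{"name": "play_rows", "arguments": {
  "commands": [
    [0,0,0,0,0,0,4.5],
    [0,0,0,0,0,0,5],
    [0,0,0,0,0,0,5],
    [0,0,0,0,0,0,5],
    [0,0,3,0,0,0,5],
    [0,0,4,0,0,0,5],
    [0,0,5,0,0,0,5],
    [0,0,5,0,0,0,5],
    [-3,-5,0,0,0,0,5],
    [-3,-5,0,0,0,0,5],
    [-3,-5,0,0,0,0,5],
    [0,0,0,0,0,0,5],
    [0,0,0,0,0,0,5]
  ]
}}

```text
time: 17.5
ee_pos: [0.4271, 0.116, 0.1805]
eef_rot: [0.998, 0.056, 0.001, 0.0]
ft_force: [0.4, 0.5, 0.1]
width: 0.0499
```

```bash
python3 - <<'E'
from h import *
c=snap('top','top6.png');s=r.read_state();print(s['ee_pos'],s['ft_force'])
i=cv2.imread('pics/top6.png')[100:300,120:440]
cv2.imwrite('pics/c6.png',cv2.resize(i,None,fx=2.5,fy=2.5,interpolation=cv2.INTER_CUBIC))
g=cv2.cvtColor(c['img'],cv2.COLOR_RGB2GRAY);m=(g>195).astype(np.uint8);m[:185]=0;m[270:]=0;m[:,:135]=0;m[:,225:]=0
k=max(cv2.findContours(m,0,2)[0],key=cv2.contourArea);b=cv2.boxPoints(cv2.minAreaRect(k))
w=np.array([onz(c,q,.04) for q in b]);print(w.round(3),w.mean(0),np.linalg.norm(np.diff(w,axis=0),axis=1))
a=cv2.imread('pics/top0.png',0).astype(int);d=abs(a-cv2.imread('pics/top6.png',0))[110:180,170:360];print('bystander diff',d.max())
E
```

```text
[0.42714955 0.11673571 0.18037315] [-0.52519327  0.4119434   0.07565883]
[[0.525 0.317 0.04 ]
 [0.537 0.219 0.04 ]
 [0.508 0.215 0.04 ]
 [0.497 0.314 0.04 ]] [0.51674392 0.26621201 0.04      ] [0.09929317 0.02861302 0.09910861]
bystander diff 11
```

View pics/c6.png

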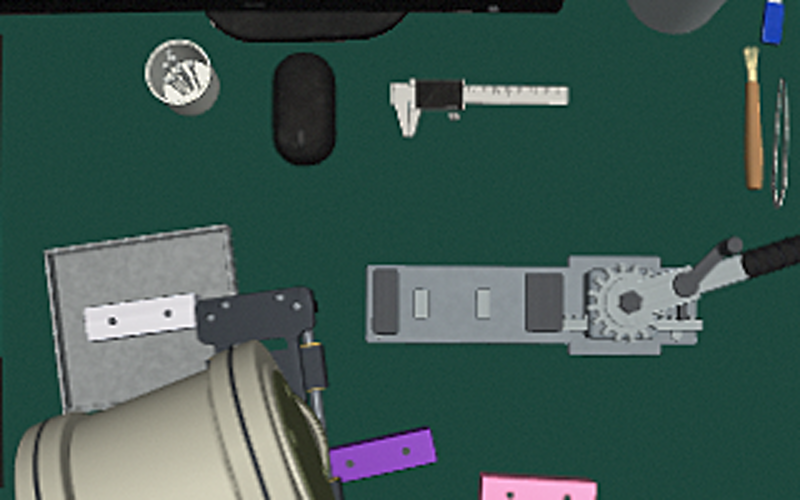

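The bar lies in the tray centre (crop 140,317). The jaw is open (545,302), the lever leans counter-clockwise (knob 733,245), and the mouse, caliper and pot have not moved.

```bash
python3 -c "
from bench import r
print(r.close_job())"
```

```text
the job is handed in; nothing more can be done
None
```

I flipped the lever, opened the jaw, and moved the aluminium bar from the clamp into the tray. The job was handed in at about 17.5 s of the 64 s allowed; no verdict is reported.

- **Lever:** I pushed the knob over with the open fingers on either side of it. It measured about +0.46 rad after the flip, and still leaned to the loosening side in the last picture.
- **Jaw:** one counter-clockwise swing of the handle opened it to the stop. A further push moved it no more while the force rose to about 9 N. My pixel estimate of the opening was 17 to 18 mm, slightly over the 16.5 mm stop, which I put down to image scale.
- **Bar:** it was set down with light floor contact, about 5 N upward, before release. Its top outline measured 99 x 29 mm at 40 mm height, so it lies flat, within about 1 mm of the tray centre.
- **Surroundings:** the area around the mouse, caliper and swab pot was unchanged between the first and last pictures. The wrist force read about zero with the gripper clear.

No check failed; the jaw pixel estimate was the only disagreement.

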